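Purge the adhesive syringes and reject the blocked one

ROBOT

A 7-joint arm with a two-finger parallel gripper is mounted at the origin on the work surface. World frame = base frame: x ahead of the robot, y to its left, z up, the work surface at z = 0. Lengths are in mm, angles in rad, forces in N, time in s.
With the tool pointing down it reaches from about 400 to 925 mm from the base axis. Payload 5.6 kg.
Tool frame: the origin (TCP) lies between the finger pads; the fingertips stand 25 mm ahead of it and the grasp point (between the pads) lies 6 mm ahead of it (manip.tip_extent is the distance from the TCP to the fingertips, in mm); z points along the fingers, y is the direction in which the jaws open and shut (so a half turn about z gives the same grasp; the last joint's range is limited). The gripper opens to 85 mm and grips with 20 to 120 N. Pads are 22 mm wide; open, the fingers measure 114 mm over their backs; the gripper's body (76 mm by 85 mm) begins 54 mm behind the grasp point. The pads swing forward as they close: fully open they stand 13 mm farther back than shut.
Start: joints at [1.137, 0.468, -0.012, 1.603, 0.006, 1.071, -0.056], TCP at [247.565, -601.015, 256.29] pointing down, gripper open.
Joint ranges: [-2.53, 2.53], [-0.31, 2.02], [-1.57, 1.55], [0.28, 2.44], [-1.29, 4.43], [0.15, 1.84], [-2.92, 2.92]. Speed limits (rad/s): [2.57, 2.57, 3.14, 3.14, 3.14, 3.14, 3.14].

INTERFACE

Orientations are given as a rotation vector (axis times angle).
In Python, from station import manip gives the robot as it stands. The module is installed in compiled form; this text tells all that it offers.
- The arm moves only by the shell command python3 -m handwheel 'ROWS' [OPENING] [FORCE]. ROWS is JSON, a list of rows, each an object with "slide": the shift along the world's x, y, z in m, a list of three; "twist": the turn about the world's z in degrees. A call has exactly 10 rows; each row is the pose to reach, as a shift and turn from the pose commanded when the call began; what a row does not reach only later rows make up. A row lasts 1/10 s, in which the tool goes at most 50 mm and 8.59 degrees, less where a joint would pass 70% of its speed; a pose out of reach is approached as far as the arm can. A call with a gripper value outside its range is refused whole. OPENING is the finger opening in m, from 0 to 0.0854, set as the call begins (- or left out, the last holds). The fingers move at their own pace and stop on an object; FORCE is the grip in N (left out, the last holds). Time passes only in rows, so rows that repeat a pose let the fingers close, or fill a call up. It gives the time, the measured TCP pose, the force and the opening at its end, in the units of the state.
- manip.get_state(): the state, without advancing time (a new reading comes with each control period).
- manip.camera(name): name is "scene" or "top" or "wrist"; returns a dict with "frame" (420x560x3 uint8, red, green, blue), "fovy" (degrees; the focal length in pixels is half the picture's height over the tangent of half this angle, whatever the lens; pixels are square), "cx", "cy" (the principal point, pixels), "camera_from_world" (4x4, takes a point from world to camera coordinates). Camera axes: x right, y down, z forward; pixel columns grow to the right and rows downward; lengths in mm; the calibration is good to about 2 mm. A picture is of the moment at which its call begins. There is no depth.
- manip.hand_in(): hands the job in, once; it reports no verdict.
The state is a dict: "time": time; "joint_pos": joint angles; "joint_velocities": joint speeds; "tau": joint torques, N m; "position": TCP position; "orientation": TCP orientation; "force": force on the tool from outside, world axes, zero at the start; "ft_torque": the same for the moment, N m; "gripper_width": finger opening in mm.
Only numpy, scipy, OpenCV 4.12 (cv2) and the standard library are available. Lean on these libraries where they do the work, as an engineer would, in place of code of your own. Each camera call takes 0.05 s, during which the arm holds its last target. There are 200 camera calls.

TASK

Push each of the three syringe plungers in the leaning stand fully home, gently; one is blocked, so when its resistance rises stop, do not force it, and leave its plunger where it stopped. Lift that syringe out and lower it, foot down, into the free compartment of the reject bin without dropping it; the two good ones end standing in the stand, and everything else on the table stays where it is.

Things in the scene. Friction and masses are not known exactly. Their poses are not given: they have to be found in the camera images.
- stand: Fixed steel stand with four sockets in a row along its y, at y = -82.5, -27.5, 27.5 (the syringes) and 82.5 mm (a fixed wooden burnisher, 117 mm long; leave). The sockets lean 25 degrees from vertical, tops towards the stand's -x (the robot's side). Sockets 29 mm square, 62 mm deep, floors 22 mm above the table; base 120 x 236 x 6 mm. Origin on the table under the middle of the floors.
- bin: Fixed grey reject bin, 70 mm high, walls and floor 4 mm. Origin on the table under the middle of its free compartment, which is 80 x 80 mm inside. A second, narrow compartment on its +y side (y from 44 to 84 mm) is full of old cut nozzles.
- collar_a (a point): Syringe a: opaque white barrel 26 mm in diameter, 95 mm long, topped by a round collar 32 mm in diameter, 14 mm high (the part to grip); 0.1 kg. The point is the collar's centre, 102 mm from the foot; z runs from foot to thumb pad. It stands loose in its socket with 1.5 mm play, 47 mm of it (collar included) standing out.
- pad_a: Thumb pad of syringe a: grey disc 28 mm in diameter, 5 mm thick, on a 12 mm rod. Origin at the centre of its underside, z outwards along the plunger. The underside is 37 mm from the collar's centre at plunger value 0 and lies on the collar (7 mm from that centre) at 0.030.
- plunger_a (a joint): How far plunger a is in (m): 0 out, 0.030 fully home; starts at 0 to 0.006. A sound one slides against a steady 3 to 4 N and stays where left. In one syringe, any of the three and not to be seen, adhesive has set: from about 0.013 resistance grows by 1.5 N per mm, springy, to a dead stop at about 0.023; let go, it springs back to about 0.015.
- syringe_a: The barrel of syringe a; origin at the centre of its foot, z along the barrel towards the collar.
- collar_b (a point): Syringe b: opaque white barrel 26 mm in diameter, 95 mm long, topped by a round collar 32 mm in diameter, 14 mm high (the part to grip); 0.1 kg. The point is the collar's centre, 102 mm from the foot; z runs from foot to thumb pad. It stands loose in its socket with 1.5 mm play, 47 mm of it (collar included) standing out.
- pad_b: Thumb pad of syringe b: grey disc 28 mm in diameter, 5 mm thick, on a 12 mm rod. Origin at the centre of its underside, z outwards along the plunger. The underside is 37 mm from the collar's centre at plunger value 0 and lies on the collar (7 mm from that centre) at 0.030.
- plunger_b (a joint): How far plunger b is in (m): 0 out, 0.030 fully home; starts at 0 to 0.006. A sound one slides against a steady 3 to 4 N and stays where left. In one syringe, any of the three and not to be seen, adhesive has set: from about 0.013 resistance grows by 1.5 N per mm, springy, to a dead stop at about 0.023; let go, it springs back to about 0.015.
- syringe_b: The barrel of syringe b; origin at the centre of its foot, z along the barrel towards the collar.
- collar_c (a point): Syringe c: opaque white barrel 26 mm in diameter, 95 mm long, topped by a round collar 32 mm in diameter, 14 mm high (the part to grip); 0.1 kg. The point is the collar's centre, 102 mm from the foot; z runs from foot to thumb pad. It stands loose in its socket with 1.5 mm play, 47 mm of it (collar included) standing out.
- pad_c: Thumb pad of syringe c: grey disc 28 mm in diameter, 5 mm thick, on a 12 mm rod. Origin at the centre of its underside, z outwards along the plunger. The underside is 37 mm from the collar's centre at plunger value 0 and lies on the collar (7 mm from that centre) at 0.030.
- plunger_c (a joint): How far plunger c is in (m): 0 out, 0.030 fully home; starts at 0 to 0.006. A sound one slides against a steady 3 to 4 N and stays where left. In one syringe, any of the three and not to be seen, adhesive has set: from about 0.013 resistance grows by 1.5 N per mm, springy, to a dead stop at about 0.023; let go, it springs back to about 0.015.
- syringe_c: The barrel of syringe c; origin at the centre of its foot, z along the barrel towards the collar.
- thinner_mid (a point): Loose white bottle, 60 mm in diameter and 165 mm tall, half-way up; stands between the stand and the bin. Bystander.
- jar_mid (a point): Loose glass jar, 60 mm in diameter, 60 mm tall, half-way up. Bystander.
- tape_mid (a point): Loose roll of tape lying flat, 90 mm across, 24 mm high, its centre. Bystander.
- chipcup_mid (a point): Loose lidded steel tin, 74 mm across, 50 mm tall, half-way up. Bystander.
- spatula_grip (a point): Loose spatula lying flat, its grip. Bystander.
There are look-alikes about, which are no part of the job. Leave any brown or green look-alike of the syringe_a alone.

How it is judged:
By the outcome, as a careful person would: the job done as asked, in the order asked, and still so for the second after the job is handed in, with the robot touching nothing.
It also fails if it takes over 64 s, if anything falls off the work surface, if the arm or the gripper's body presses on something with over 40 N, if the wrist force passes 120 N, or if a joint passes its speed limit or range.

## Working session

There is one attempt and no reset: what is moved stays moved. The work goes in short steps, Python scripts to look and compute and a shell command to move; the robot and the scene stay as the last step left them, time stands still between calls to the robot, and variables do not carry over. Pictures are saved under pics/ and viewed, about 8 in all and at most 12, crops included, and the job is handed in when it is done.

```bash
mkdir -p pics; cat > h.py <<'E'
import numpy as np,cv2
from station import manip
def snap(n,tag):
    c=manip.camera(n); cv2.imwrite(f'pics/{tag}.png',c['frame'][:,:,::-1]); 
    np.savez(f'pics/{tag}.npz',**c); return c
def load(tag): return dict(np.load(f'pics/{tag}.npz'))
def ray(c,u,v):
    f=c['frame'].shape[0]/2/np.tan(np.radians(float(c['fovy']))/2)
    T=c['camera_from_world'];R=T[:3,:3];o=-R.T@T[:3,3]
    d=R.T@np.array([(u-c['cx'])/f,(v-c['cy'])/f,1]);return o,d/np.linalg.norm(d)
def onz(c,u,v,z):
    o,d=ray(c,u,v);return o+d*(z-o[2])/d[2]
def proj(c,p):
    f=c['frame'].shape[0]/2/np.tan(np.radians(float(c['fovy']))/2)
    q=c['camera_from_world']@np.append(p,1);return np.array([c['cx']+f*q[0]/q[2],c['cy']+f*q[1]/q[2]])
def tri(*rs):
    A=0;b=0
    for o,d in rs:
        P=np.eye(3)-np.outer(d,d);A=A+P;b=b+P@o
    return np.linalg.solve(A,b)
E
python3 - <<'E'
from h import *
np.set_printoptions(precision=2,suppress=True)
ims=[]
for n in('scene','top'):
    c=snap(n,n+'0');print(n,c['fovy'],c['cx'],c['cy']);print(c['camera_from_world'])
    ims.append(cv2.resize(c['frame'][:,:,::-1],(800,600),interpolation=cv2.INTER_CUBIC))
cv2.imwrite('pics/s.png',ims[0]);cv2.imwrite('pics/t.png',ims[1])
print(manip.get_state(),manip.tip_extent)
E
```

```text
scene 56.39929968612953 276.29310985158867 210.25105622036216
[[   0.19    0.98   -0.01 -146.44]
 [   0.69   -0.14   -0.71 -274.15]
 [  -0.69    0.13   -0.71 1493.63]
 [   0.      0.      0.      1.  ]]
top 48.90673816320139 286.3698164310354 205.9887712474038
[[  -0.02   -1.     -0.02   70.28]
 [  -0.99    0.03   -0.13  531.34]
 [   0.13    0.01   -0.99 1216.45]
 [   0.      0.      0.      1.  ]]
{'time': 0.1, 'joint_pos': array([ 1.14,  0.47, -0.01,  1.6 ,  0.01,  1.07, -0.06]), 'joint_velocities': array([ 0., -0., -0., -0., -0.,  0., -0.]), 'tau': array([  0.  , -53.35,   0.02, -25.2 ,   0.01,   0.  ,   0.  ]), 'position': array([ 247.38, -600.58,  255.41]), 'orientation': array([-3.08, -0.61,  0.  ]), 'force': array([-0.02,  0.15, -0.07]), 'ft_torque': array([-0.  ,  0.04, -0.04]), 'gripper_width': 84.99783998011817} 25.0
```

View pics/s.png

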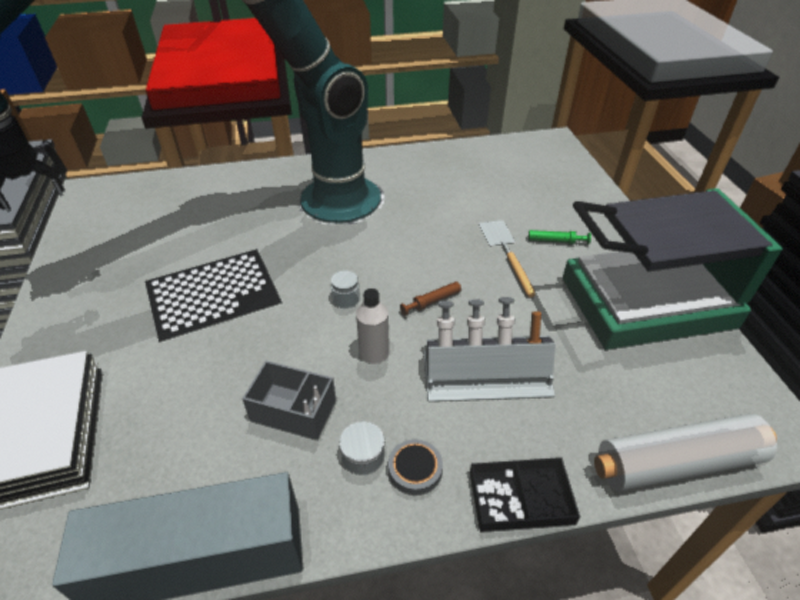

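View pics/t.png

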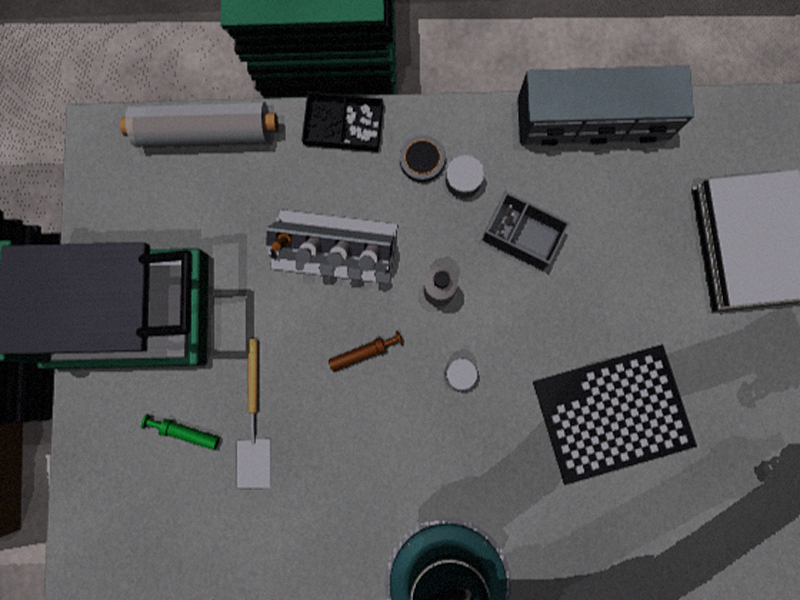

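The scene view shows the stand around (490,350), with three white syringes at x≈446, 476 and 506 and the brown burnisher at 536. The bin is at (290,400). The look-alikes are the brown syringe lying at (430,297) and the green one at (560,238). The three upright white ones in the stand are the ones meant. I'll confirm that in enlarged crops.

```bash
python3 - <<'E'
from h import *
def crop(t,x,y,w,h):
    return cv2.resize(cv2.imread(f'pics/{t}.png')[y:y+h,x:x+w],None,fx=4,fy=4,interpolation=cv2.INTER_CUBIC)
A=np.hstack([crop('scene0',292,202,100,80),crop('top0',182,140,100,70) if 0 else crop('top0',182,135,100,80)])
B=np.hstack([crop('scene0',165,245,100,70),crop('top0',330,125,100,70)])
cv2.imwrite('pics/c1.png',np.vstack([A,B]))
E
```

```text
(no output)
```

View pics/c1.png

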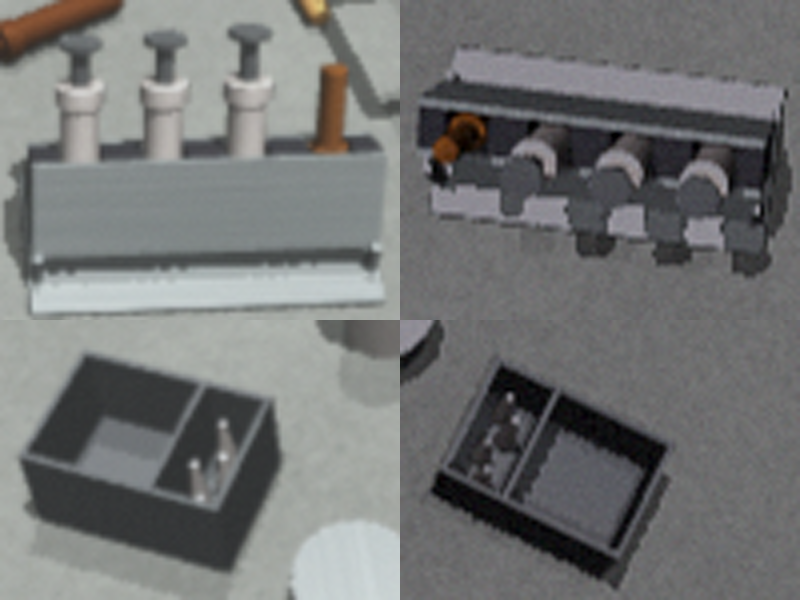

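The crops confirm it: three upright white syringes a, b, c run right to left in the top view, with the burnisher at the far left. The bin's free compartment is the empty one, on the right in the top view. Next I'll triangulate.

```bash
python3 - <<'E'
from h import *
np.set_printoptions(precision=1,suppress=True)
S=load('scene0');T=load('top0')
s=lambda x,y:ray(S,292+(x-1.5)/4,202+(y-1.5)/4)
t=lambda x,y:ray(T,182+(x-401.5)/4,135+(y-1.5)/4)
P=[tri(s(*a),t(*b)) for a,b in [((81,42),(697,192)),((165,39),(615,187)),((249,33),(521,178))]]
for n,p in zip('abc',P):
    print('pad',n,p)
for nm,q in [('baseback',[(457,48),(785,90)]),('front',[(430,213),(763,250)])]:
    w=[onz(T,182+(x-401.5)/4,135+(y-1.5)/4,6) for x,y in q]
    print(nm,*w,np.degrees(np.arctan2(-(w[0]-w[1])[0],(w[0]-w[1])[1])))
w=[onz(S,292+(x-1.5)/4,202+(y-1.5)/4,0) for x,y in[(32,313),(385,302)]];print('scene back bottom',*w,np.degrees(np.arctan2(-(w[1]-w[0])[0],(w[1]-w[0])[1])))
# upper plate top edge
e=[tri(s(*a),t(*b)) for a,b in [((33,165),(775,137)),((385,152),(420,97))]];print('edge',e)
print('bin')
ts=[(500,360),(668,445),(613,553),(440,468),(556,392),(507,498)]
ss=[(218,508),(22,458),(85,354),(272,400),(152,490),(203,384)]
for i,(a,b) in enumerate(zip(ss,ts)):
    r1=ray(S,165+(a[0]-1.5)/4,245+(a[1]-321.5)/4);
    u,v=330+(b[0]-401.5)/4,125+(b[1]-321.5)/4
    print(tri(r1,ray(T,u,v)),onz(T,u,v,70),r1[0]+r1[1]*(70-r1[0][2])/r1[1][2])
E
```

```text
pad a [578.8 130.6 147.6]
pad b [584.2 183.4 145.1]
pad c [590.7 239.8 146.2]
baseback [712.6 309.3   6. ] [675.9  78.    6. ] -9.026426220129196
front [594.8 328.1   6. ] [562.6  95.7   6. ] -7.899315226630535
scene back bottom [676.5  81.2   0. ] [713.2 312.8   0. ] -9.017823782100162
edge [array([625.3,  86.7,  89.8]), array([658.1, 316.7,  88.3])]
bin
[ 717.3 -129.3   67.7] [ 716.5 -131.    70. ] [ 719.2 -127.3   70. ]
[ 656.5 -241.8   64.6] [ 655.2 -240.    70. ] [ 660.4 -241.3   70. ]
[ 583.8 -201.    67.1] [ 583.3 -199.8   70. ] [ 586.1 -201.3   70. ]
[644.3 -87.6  67.7] [643.8 -88.   70. ] [646.2 -87.   70. ]
[ 695.  -166.8   64.7] [ 693.5 -167.4   70. ] [ 699.  -164.9   70. ]
[ 622.9 -130.3   67.5] [ 622.2 -131.6   70. ] [ 625.2 -128.5   70. ]
```

```bash
R='{"slide":[0.16,0.39,0.04],"twist":-16}'; python3 -m handwheel '[{"slide":[0.016,0.04,0.005],"twist":-2},{"slide":[0.032,0.08,0.01],"twist":-4},{"slide":[0.048,0.12,0.015],"twist":-6},{"slide":[0.064,0.16,0.02],"twist":-8},{"slide":[0.08,0.2,0.025],"twist":-10},{"slide":[0.096,0.24,0.03],"twist":-12},{"slide":[0.112,0.28,0.035],"twist":-14},{"slide":[0.128,0.32,0.04],"twist":-16},{"slide":[0.144,0.36,0.045],"twist":-18},{"slide":[0.16,0.39,0.05],"twist":-20}]' 0 20
python3 -m handwheel '[{"slide":[0.016,0.04,0],"twist":-2},{"slide":[0.032,0.08,0],"twist":-4},{"slide":[0.048,0.12,0],"twist":-6},{"slide":[0.064,0.16,0],"twist":-8},{"slide":[0.08,0.2,0],"twist":-10},{"slide":[0.096,0.24,0],"twist":-11},{"slide":[0.112,0.28,0],"twist":-11},{"slide":[0.128,0.32,0],"twist":-11},{"slide":[0.144,0.36,0],"twist":-11},{"slide":[0.16,0.39,0],"twist":-11}]'
python3 - <<'E'
from h import *
np.set_printoptions(precision=2,suppress=True)
c=snap('wrist','w1');print(c['fovy'],c['cx'],c['cy'],c['camera_from_world'])
cv2.imwrite('pics/w1b.png',cv2.resize(cv2.imread('pics/w1.png'),(800,600)))
s=manip.get_state();print(s['time'],s['position'],s['orientation'],s['force'],s['joint_pos'])
E
```

```text
time: 1.1
position: [407.8, -208.3, 306.4]
orientation: [-3.141, -0.066, 0.001]
force: [0.8, -0.3, 0.3]
gripper_width: -0.0
time: 2.1
position: [567.4, 181.9, 305.9]
orientation: [-3.132, 0.232, 0.001]
force: [0.6, -0.8, 0.5]
gripper_width: -0.1
60.17443451394291 280.3523192986635 209.79737867295876 [[ -0.15  -0.99  -0.   263.27]
 [ -0.95   0.14   0.28 461.02]
 [ -0.28   0.04  -0.96 577.07]
 [  0.     0.     0.     1.  ]]
2.15 [568.73 187.02 305.8 ] [-3.13  0.23 -0.  ] [1.69 3.48 2.03] [-0.01  0.38 -0.47  1.66  0.18  1.14 -2.24]
```

View pics/w1b.png

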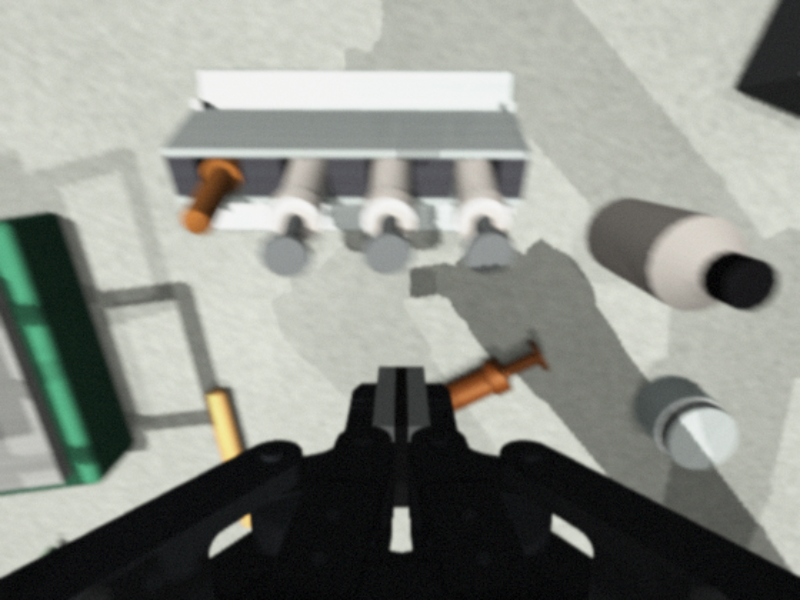

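The wrist view shows the jaws squared to the stand, whose base edge is level. The pads are at (286,253) for c, (387,251) for b and (488,248) for a, and the bottle's black cap is at (738,280).

```bash
python3 - <<'E'
from h import *
np.set_printoptions(precision=1,suppress=True)
S=load('scene0');T=load('top0');W=load('w1')
s=lambda x,y:ray(S,292+(x-1.5)/4,202+(y-1.5)/4)
t=lambda x,y:ray(T,182+(x-401.5)/4,135+(y-1.5)/4)
w=lambda x,y:ray(W,(x-.2)*.7,(y-.2)*.7)
th=np.radians(-8.5);X=np.array([np.cos(th),np.sin(th)]);Y=np.array([-X[1],X[0]])
for n,a,b,d in [('a',(81,42),(697,192),(488,249)),('b',(165,39),(615,187),(387,252)),('c',(249,33),(521,178),(286,254))]:
    for rs in [(s(*a),t(*b),w(*d)),(s(*a),w(*d)),(t(*b),w(*d))]:
        p=tri(*rs);print(n,p,'stand xy',X@p[:2],Y@p[:2])
for nm,z,q in [('base',6,[(199,72),(515,73)]),('front',6,[(215,229)])]:
    for u in q:
        p=onz(W,u[0]*.7,u[1]*.7,z);print(nm,p,X@p[:2],Y@p[:2])
p=tri(ray(T,442*.7,281*.7),ray(W,738*.7,280*.7),ray(S,372*.7,297*.7));print('cap',p)
E
```

```text
a [578.6 131.1 147.1] stand xy 552.9081039674298 215.2200836183181
a [578.5 131.7 146.9] stand xy 552.6332052268273 215.76166681736717
a [578.7 131.  144.9] stand xy 552.9907751146663 215.1150962137047
b [584.2 184.5 144.6] stand xy 550.5624375516824 268.8038083442157
b [584.6 186.  145.2] stand xy 550.6734182790916 270.347697674109
b [584.2 184.3 140. ] stand xy 550.5664538487936 268.6076080412614
c [591.2 240.1 146.3] stand xy 549.2075269635222 324.80320776611524
c [592.  239.8 147.6] stand xy 550.0796957269571 324.6924841006352
c [591.4 240.8 143.6] stand xy 549.2778029240684 325.5509785516993
base [712.5 311.5   6. ] 658.6474242281981 413.4038193985779
base [677.2  79.4   6. ] 658.0423420233976 178.62826575529914
front [596.8 328.7   6. ] 541.6894682579721 413.3569347163159
cap [541.    0.8 150.5]
```

```bash
python3 -m handwheel '[{"slide":[0,0,-0.02],"twist":0},{"slide":[0,0,-0.04],"twist":0},{"slide":[0,0,-0.06],"twist":0},{"slide":[0,0,-0.08],"twist":0},{"slide":[0,0,-0.1],"twist":0},{"slide":[0,0,-0.115],"twist":0},{"slide":[0,0,-0.122],"twist":0},{"slide":[0.001,0,-0.124],"twist":0},{"slide":[0.001,0,-0.124],"twist":0},{"slide":[0.001,0,-0.124],"twist":0}]'
```

```text
time: 3.15
position: [569.1, 179.2, 183.2]
orientation: [-3.132, 0.236, -0.002]
force: [0.5, -0.3, 0.3]
gripper_width: -0.0
```

```bash
python3 -m handwheel '[{"slide":[0.0004,-0.0001,-0.0009],"twist":0},{"slide":[0.0008,-0.0001,-0.0018],"twist":0},{"slide":[0.0013,-0.0002,-0.0027],"twist":0},{"slide":[0.0017,-0.0003,-0.0036],"twist":0},{"slide":[0.0021,-0.0003,-0.0045],"twist":0},{"slide":[0.0025,-0.0004,-0.0054],"twist":0},{"slide":[0.0029,-0.0004,-0.0063],"twist":0},{"slide":[0.0033,-0.0005,-0.0072],"twist":0},{"slide":[0.0033,-0.0005,-0.0072],"twist":0},{"slide":[0.0033,-0.0005,-0.0072],"twist":0}]'
```

```text
time: 4.15
position: [571.9, 178.5, 175.1]
orientation: [3.133, -0.236, -0.0]
force: [0.1, 0.1, -0.5]
gripper_width: 0.4
```

```bash
python3 -m handwheel '[{"slide":[0,0.002,0.002],"twist":0},{"slide":[0,0.004,0.004],"twist":0},{"slide":[0,0.0075,0.004],"twist":0},{"slide":[0,0.0075,0.002],"twist":0},{"slide":[0,0.0075,0],"twist":0},{"slide":[0.0008,0.0074,-0.0018],"twist":0},{"slide":[0.0017,0.0073,-0.0036],"twist":0},{"slide":[0.0025,0.0072,-0.0054],"twist":0},{"slide":[0.0033,0.007,-0.0072],"twist":0},{"slide":[0.0033,0.007,-0.0072],"twist":0}]'; python3 -c "
from h import *
s=manip.get_state();print(s['position'],s['force'],s['ft_torque'],s['gripper_width'])"
```

```text
time: 5.15
position: [575.2, 185.5, 167.7]
orientation: [3.133, -0.236, -0.0]
force: [-1.4, -0.2, 2.3]
gripper_width: -0.0
[575.19741455 185.47544403 167.74120398] [-1.36900206 -0.15558234  2.31190257] [0.03233028 0.08362146 0.04766702] -0.010997509892124543
```

```bash
python3 -m handwheel '[{"slide":[0.0002,0,-0.0005],"twist":0},{"slide":[0.0004,-0.0001,-0.0009],"twist":0},{"slide":[0.0006,-0.0001,-0.0014],"twist":0},{"slide":[0.0008,-0.0001,-0.0018],"twist":0},{"slide":[0.001,-0.0001,-0.0023],"twist":0},{"slide":[0.0013,-0.0002,-0.0027],"twist":0},{"slide":[0.0015,-0.0002,-0.0032],"twist":0},{"slide":[0.0017,-0.0003,-0.0036],"twist":0},{"slide":[0.0017,-0.0003,-0.0036],"twist":0},{"slide":[0.0017,-0.0003,-0.0036],"twist":0}]'; python3 -m handwheel '[{"slide":[0.0002,0,-0.0005],"twist":0},{"slide":[0.0004,-0.0001,-0.0009],"twist":0},{"slide":[0.0006,-0.0001,-0.0014],"twist":0},{"slide":[0.0008,-0.0001,-0.0018],"twist":0},{"slide":[0.001,-0.0001,-0.0023],"twist":0},{"slide":[0.0013,-0.0002,-0.0027],"twist":0},{"slide":[0.0015,-0.0002,-0.0032],"twist":0},{"slide":[0.0017,-0.0003,-0.0036],"twist":0},{"slide":[0.0017,-0.0003,-0.0036],"twist":0},{"slide":[0.0017,-0.0003,-0.0036],"twist":0}]'
```

```text
time: 6.15
position: [576.9, 185.2, 164.2]
orientation: [3.133, -0.236, 0.0]
force: [-1.6, -0.2, 1.9]
gripper_width: 0.1
time: 7.15
position: [578.6, 184.9, 160.6]
orientation: [-3.133, 0.236, -0.0]
force: [-0.8, 0.5, 2.3]
gripper_width: -0.0
```

```bash
python3 -m handwheel '[{"slide":[0.0002,0,-0.0005],"twist":0},{"slide":[0.0004,-0.0001,-0.0009],"twist":0},{"slide":[0.0006,-0.0001,-0.0014],"twist":0},{"slide":[0.0008,-0.0001,-0.0018],"twist":0},{"slide":[0.001,-0.0001,-0.0023],"twist":0},{"slide":[0.0013,-0.0002,-0.0027],"twist":0},{"slide":[0.0015,-0.0002,-0.0032],"twist":0},{"slide":[0.0017,-0.0003,-0.0036],"twist":0},{"slide":[0.0017,-0.0003,-0.0036],"twist":0},{"slide":[0.0017,-0.0003,-0.0036],"twist":0}]'
```

```text
time: 8.15
position: [580.3, 184.6, 157.0]
orientation: [-3.133, 0.236, -0.0]
force: [0.4, 0.6, 1.0]
gripper_width: 0.0
```

```bash
cat >> h.py <<'E'
def force(k=6):
    F=[]
    for i in range(k):
        manip.camera('wrist');F.append(manip.get_state()['force'])
    F=np.array(F);m=F.mean(0);th=np.radians(-8.5);n=np.array([-np.sin(np.radians(25))*np.cos(th),-np.sin(np.radians(25))*np.sin(th),np.cos(np.radians(25))])
    s=manip.get_state();p=s['position'];print(s['time'],'pos',p.round(1),'F',m.round(2),'sd',F.std(0).round(2),'axial',(m@n).round(2),'depth',(-(p@n)).round(1))
E
python3 - <<'E'
from h import *
c=snap('wrist','w2');cv2.imwrite('pics/w2b.png',cv2.resize(c['frame'][120:400,140:420,::-1],(600,600)));force()
E
```

```text
8.5 pos [580.3 184.6 157.1] F [0.38 0.31 2.12] sd [0.27 0.2  0.52] axial 1.78 depth 88.7
```

View pics/w2b.png

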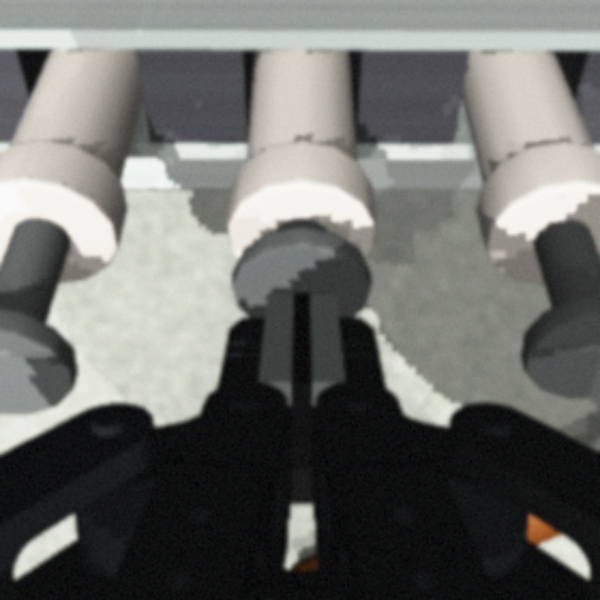

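The fingertip edge sits at the centre of b's pad, and the pad is still about 10 mm above the collar with no rise in resistance. I'll keep pushing.

```bash
python3 -m handwheel '[{"slide":[0.0002,0,-0.0005],"twist":0},{"slide":[0.0004,-0.0001,-0.0009],"twist":0},{"slide":[0.0006,-0.0001,-0.0014],"twist":0},{"slide":[0.0008,-0.0001,-0.0018],"twist":0},{"slide":[0.001,-0.0001,-0.0023],"twist":0},{"slide":[0.0013,-0.0002,-0.0027],"twist":0},{"slide":[0.0015,-0.0002,-0.0032],"twist":0},{"slide":[0.0017,-0.0003,-0.0036],"twist":0},{"slide":[0.0017,-0.0003,-0.0036],"twist":0},{"slide":[0.0017,-0.0003,-0.0036],"twist":0}]'; python3 -c "
from h import *
force(4)"
```

```text
time: 9.5
position: [582.0, 184.3, 153.4]
orientation: [-3.133, 0.236, -0.0]
force: [0.9, 0.2, 2.5]
gripper_width: -0.0
9.7 pos [582.  184.3 153.5] F [0.42 0.03 2.5 ] sd [0.43 0.31 0.57] axial 2.1 depth 92.7
```

```bash
python3 -m handwheel '[{"slide":[0.0001,0,-0.0002],"twist":0},{"slide":[0.0002,0,-0.0005],"twist":0},{"slide":[0.0003,0,-0.0007],"twist":0},{"slide":[0.0004,-0.0001,-0.0009],"twist":0},{"slide":[0.0005,-0.0001,-0.0011],"twist":0},{"slide":[0.0006,-0.0001,-0.0014],"twist":0},{"slide":[0.0007,-0.0001,-0.0016],"twist":0},{"slide":[0.0008,-0.0001,-0.0018],"twist":0},{"slide":[0.0008,-0.0001,-0.0018],"twist":0},{"slide":[0.0008,-0.0001,-0.0018],"twist":0}]'; python3 -c "
from h import *
force(3)"
```

```text
time: 10.7
position: [582.8, 184.1, 151.7]
orientation: [3.133, -0.236, 0.0]
force: [1.2, -0.5, 2.0]
gripper_width: 0.4
10.85 pos [582.8 184.1 151.7] F [0.27 0.15 3.44] sd [0.18 0.31 0.18] axial 3.01 depth 94.6
```

```bash
python3 -m handwheel '[{"slide":[0.0001,0,-0.0002],"twist":0},{"slide":[0.0002,0,-0.0005],"twist":0},{"slide":[0.0003,0,-0.0007],"twist":0},{"slide":[0.0004,-0.0001,-0.0009],"twist":0},{"slide":[0.0005,-0.0001,-0.0011],"twist":0},{"slide":[0.0006,-0.0001,-0.0014],"twist":0},{"slide":[0.0007,-0.0001,-0.0016],"twist":0},{"slide":[0.0008,-0.0001,-0.0018],"twist":0},{"slide":[0.0008,-0.0001,-0.0018],"twist":0},{"slide":[0.0008,-0.0001,-0.0018],"twist":0}]'; python3 -c "
from h import *
force(3)"
```

```text
time: 11.85
position: [583.5, 184.1, 149.8]
orientation: [3.133, -0.236, -0.0]
force: [0.5, 0.6, 2.7]
gripper_width: 0.1
12.0 pos [583.5 184.1 149.8] F [0.78 0.17 2.82] sd [0.57 0.27 0.24] axial 2.24 depth 96.6
```

```bash
python3 -m handwheel '[{"slide":[0.0001,0,-0.0002],"twist":0},{"slide":[0.0002,0,-0.0005],"twist":0},{"slide":[0.0003,0,-0.0007],"twist":0},{"slide":[0.0004,-0.0001,-0.0009],"twist":0},{"slide":[0.0005,-0.0001,-0.0011],"twist":0},{"slide":[0.0006,-0.0001,-0.0014],"twist":0},{"slide":[0.0006,-0.0001,-0.0014],"twist":0},{"slide":[0.0006,-0.0001,-0.0014],"twist":0},{"slide":[0.0006,-0.0001,-0.0014],"twist":0},{"slide":[0.0006,-0.0001,-0.0014],"twist":0}]'; python3 -c "
from h import *
force(3)"
```

```text
time: 13.0
position: [584.1, 184.0, 148.4]
orientation: [3.133, -0.236, -0.0]
force: [0.3, 0.1, 2.7]
gripper_width: 0.2
13.15 pos [584.1 183.9 148.4] F [0.25 0.1  2.38] sd [0.13 0.38 0.37] axial 2.05 depth 98.1
```

```bash
python3 -m handwheel '[{"slide":[0.0001,0,-0.0003],"twist":0},{"slide":[0.0002,0,-0.0005],"twist":0},{"slide":[0.0003,0,-0.0008],"twist":0},{"slide":[0.0005,-0.0001,-0.001],"twist":0},{"slide":[0.0006,-0.0001,-0.0013],"twist":0},{"slide":[0.0007,-0.0001,-0.0015],"twist":0},{"slide":[0.0008,-0.0001,-0.0018],"twist":0},{"slide":[0.0009,-0.0001,-0.002],"twist":0},{"slide":[0.001,-0.0001,-0.0023],"twist":0},{"slide":[0.001,-0.0001,-0.0023],"twist":0}]'; python3 -c "
from h import *
force(3)"
```

```text
time: 14.15
position: [584.7, 184.7, 147.7]
orientation: [-3.133, 0.235, 0.001]
force: [-3.8, -0.8, 13.2]
gripper_width: -0.1
14.3 pos [584.7 184.7 147.7] F [-4.59 -0.29 13.56] sd [0.47 0.68 0.4 ] axial 14.19 depth 99.0
```

b is home: the force rises sharply to 14 N at depth 99, so b is sound. Next is a.

```bash
python3 -m handwheel '[{"slide":[-0.004,0.0006,0.01],"twist":0},{"slide":[-0.01,0.001,0.023],"twist":0},{"slide":[-0.016,0.002,0.036],"twist":0},{"slide":[-0.018,-0.012,0.038],"twist":0},{"slide":[-0.02,-0.026,0.038],"twist":0},{"slide":[-0.022,-0.04,0.038],"twist":0},{"slide":[-0.0223,-0.0515,0.038],"twist":0},{"slide":[-0.0223,-0.0515,0.034],"twist":0},{"slide":[-0.0223,-0.0515,0.0315],"twist":0},{"slide":[-0.0223,-0.0515,0.0315],"twist":0}]'; python3 -c "
from h import *
force(2)"; python3 -m handwheel '[{"slide":[0.0008,-0.0001,-0.0018],"twist":0},{"slide":[0.0017,-0.0003,-0.0036],"twist":0},{"slide":[0.0025,-0.0004,-0.0054],"twist":0},{"slide":[0.0033,-0.0005,-0.0072],"twist":0},{"slide":[0.0042,-0.0006,-0.0091],"twist":0},{"slide":[0.005,-0.0007,-0.0109],"twist":0},{"slide":[0.0054,-0.0008,-0.0118],"twist":0},{"slide":[0.0058,-0.0009,-0.0127],"twist":0},{"slide":[0.0058,-0.0009,-0.0127],"twist":0},{"slide":[0.0058,-0.0009,-0.0127],"twist":0}]'; python3 -c "
from h import *
force(3)"
```

```text
time: 15.3
position: [562.5, 132.9, 176.9]
orientation: [-3.133, 0.235, 0.002]
force: [0.3, -0.3, -0.6]
gripper_width: 0.1
15.4 pos [562.7 133.2 177.4] F [ 0.41 -0.5  -0.11] sd [0.02 0.22 0.55] axial -0.3 depth 66.1
time: 16.4
position: [568.8, 131.5, 165.0]
orientation: [-3.133, 0.236, -0.0]
force: [0.0, -0.2, 2.0]
gripper_width: -0.2
16.55 pos [568.8 131.5 165. ] F [-0.82  0.74  1.47] sd [0.24 0.11 0.42] axial 1.73 depth 80.0
```

Contact at about 2 N. Now pushing a to depth 85 (p≈16), where a blocked one would show about +4.5 N.

```bash
python3 -m handwheel '[{"slide":[0.0003,0,-0.0006],"twist":0},{"slide":[0.0005,-0.0001,-0.0011],"twist":0},{"slide":[0.0008,-0.0001,-0.0017],"twist":0},{"slide":[0.001,-0.0002,-0.0023],"twist":0},{"slide":[0.0013,-0.0002,-0.0028],"twist":0},{"slide":[0.0016,-0.0002,-0.0034],"twist":0},{"slide":[0.0018,-0.0003,-0.004],"twist":0},{"slide":[0.0021,-0.0003,-0.0045],"twist":0},{"slide":[0.0021,-0.0003,-0.0045],"twist":0},{"slide":[0.0021,-0.0003,-0.0045],"twist":0}]'; python3 -c "
from h import *
force(4)"
```

```text
time: 17.55
position: [570.9, 131.1, 160.4]
orientation: [-3.133, 0.236, -0.0]
force: [0.6, 0.2, 1.9]
gripper_width: -0.2
17.75 pos [570.8 131.2 160.4] F [0.31 0.4  2.05] sd [0.39 0.47 0.27] axial 1.76 depth 85.0
```

```bash
python3 -m handwheel '[{"slide":[0.0002,0,-0.0005],"twist":0},{"slide":[0.0004,-0.0001,-0.0009],"twist":0},{"slide":[0.0006,-0.0001,-0.0014],"twist":0},{"slide":[0.0008,-0.0001,-0.0018],"twist":0},{"slide":[0.001,-0.0001,-0.0023],"twist":0},{"slide":[0.0011,-0.0002,-0.0025],"twist":0},{"slide":[0.0013,-0.0002,-0.0027],"twist":0},{"slide":[0.0013,-0.0002,-0.0027],"twist":0},{"slide":[0.0013,-0.0002,-0.0027],"twist":0},{"slide":[0.0013,-0.0002,-0.0027],"twist":0}]'; python3 -c "
from h import *
force(4)"
```

```text
time: 18.75
position: [572.0, 131.0, 157.7]
orientation: [3.133, -0.236, -0.0]
force: [1.0, 0.0, 3.2]
gripper_width: 0.4
18.95 pos [572.1 131.  157.8] F [0.46 0.15 2.19] sd [0.18 0.67 0.46] axial 1.8 depth 88.0
```

```bash
python3 -m handwheel '[{"slide":[0.0004,-0.0001,-0.0009],"twist":0},{"slide":[0.0008,-0.0001,-0.0018],"twist":0},{"slide":[0.0013,-0.0002,-0.0027],"twist":0},{"slide":[0.0017,-0.0003,-0.0036],"twist":0},{"slide":[0.0021,-0.0003,-0.0045],"twist":0},{"slide":[0.0025,-0.0004,-0.0054],"twist":0},{"slide":[0.0029,-0.0004,-0.0063],"twist":0},{"slide":[0.0033,-0.0005,-0.0072],"twist":0},{"slide":[0.0038,-0.0006,-0.0082],"twist":0},{"slide":[0.0038,-0.0006,-0.0082],"twist":0}]'; python3 -c "
from h import *
force(3)"
```

```text
time: 19.95
position: [575.9, 130.3, 149.4]
orientation: [3.133, -0.236, -0.0]
force: [0.6, 0.4, 1.5]
gripper_width: 0.3
20.1 pos [575.5 130.3 149.2] F [ 0.43 -0.09  1.39] sd [0.3  0.15 0.34] axial 1.08 depth 97.2
```

```bash
python3 -m handwheel '[{"slide":[0.0002,0,-0.0004],"twist":0},{"slide":[0.0004,-0.0001,-0.0008],"twist":0},{"slide":[0.0005,-0.0001,-0.0011],"twist":0},{"slide":[0.0007,-0.0001,-0.0015],"twist":0},{"slide":[0.0009,-0.0001,-0.0019],"twist":0},{"slide":[0.001,-0.0002,-0.0022],"twist":0},{"slide":[0.0012,-0.0002,-0.0025],"twist":0},{"slide":[0.0013,-0.0002,-0.0028],"twist":0},{"slide":[0.0013,-0.0002,-0.0028],"twist":0},{"slide":[0.0013,-0.0002,-0.0028],"twist":0}]'; python3 -c "
from h import *
force(3)"
```

```text
time: 21.1
position: [576.7, 131.1, 147.9]
orientation: [-3.132, 0.235, 0.001]
force: [-5.1, 1.1, 11.1]
gripper_width: 0.1
21.25 pos [576.7 131.  147.9] F [-4.62  0.46 10.79] sd [0.06 0.26 0.42] axial 11.73 depth 98.8
```

```bash
python3 -m handwheel '[{"slide":[-0.004,0.0006,0.01],"twist":0},{"slide":[-0.01,0.001,0.023],"twist":0},{"slide":[-0.016,0.002,0.038],"twist":0},{"slide":[-0.01,0.025,0.042],"twist":0},{"slide":[-0.006,0.05,0.042],"twist":0},{"slide":[-0.002,0.075,0.042],"twist":0},{"slide":[0.001,0.1,0.042],"twist":0},{"slide":[0.002,0.111,0.04],"twist":0},{"slide":[0.002,0.111,0.034],"twist":0},{"slide":[0.002,0.111,0.031],"twist":0}]'; python3 -c "
from h import *
force(3)"; python3 -m handwheel '[{"slide":[0.0008,-0.0001,-0.0018],"twist":0},{"slide":[0.0017,-0.0003,-0.0036],"twist":0},{"slide":[0.0025,-0.0004,-0.0054],"twist":0},{"slide":[0.0033,-0.0005,-0.0072],"twist":0},{"slide":[0.0042,-0.0006,-0.0091],"twist":0},{"slide":[0.005,-0.0007,-0.0109],"twist":0},{"slide":[0.0054,-0.0008,-0.0118],"twist":0},{"slide":[0.0058,-0.0009,-0.0127],"twist":0},{"slide":[0.0058,-0.0009,-0.0127],"twist":0},{"slide":[0.0058,-0.0009,-0.0127],"twist":0}]'; python3 -c "
from h import *
force(3)"
```

```text
time: 22.25
position: [578.8, 239.7, 177.1]
orientation: [3.131, -0.237, -0.001]
force: [-0.6, -0.4, -0.7]
gripper_width: -0.0
22.4 pos [579.2 239.2 177.3] F [ 0.31 -0.41 -0.29] sd [0.36 0.42 0.49] axial -0.42 depth 66.5
time: 23.4
position: [584.7, 240.3, 164.8]
orientation: [3.133, -0.236, -0.001]
force: [-0.2, -0.4, 1.6]
gripper_width: -0.3
23.55 pos [584.6 240.3 164.8] F [ 0.91 -0.42  1.47] sd [0.15 0.12 0.44] axial 0.92 depth 80.0
```

Now 2.5 mm on c, to p≈13.5, and then smaller steps.

```bash
python3 -m handwheel '[{"slide":[0.0002,0,-0.0005],"twist":0},{"slide":[0.0004,-0.0001,-0.0009],"twist":0},{"slide":[0.0006,-0.0001,-0.0014],"twist":0},{"slide":[0.0008,-0.0001,-0.0018],"twist":0},{"slide":[0.001,-0.0001,-0.0023],"twist":0},{"slide":[0.001,-0.0001,-0.0023],"twist":0},{"slide":[0.001,-0.0001,-0.0023],"twist":0},{"slide":[0.001,-0.0001,-0.0023],"twist":0},{"slide":[0.001,-0.0001,-0.0023],"twist":0},{"slide":[0.001,-0.0001,-0.0023],"twist":0}]'; python3 -c "
from h import *
force(3)"; python3 -m handwheel '[{"slide":[0.0002,0,-0.0005],"twist":0},{"slide":[0.0004,-0.0001,-0.0009],"twist":0},{"slide":[0.0006,-0.0001,-0.0014],"twist":0},{"slide":[0.0008,-0.0001,-0.0018],"twist":0},{"slide":[0.0008,-0.0001,-0.0018],"twist":0},{"slide":[0.0008,-0.0001,-0.0018],"twist":0},{"slide":[0.0008,-0.0001,-0.0018],"twist":0},{"slide":[0.0008,-0.0001,-0.0018],"twist":0},{"slide":[0.0008,-0.0001,-0.0018],"twist":0},{"slide":[0.0008,-0.0001,-0.0018],"twist":0}]'; python3 -c "
from h import *
force(3)"
```

```text
time: 24.55
position: [585.9, 240.2, 162.8]
orientation: [3.133, -0.236, -0.0]
force: [-2.1, -1.0, 4.6]
gripper_width: -0.0
24.7 pos [585.9 240.2 162.8] F [-1.41 -0.26  3.87] sd [0.55 0.3  0.36] axial 4.08 depth 82.4
time: 25.7
position: [586.7, 240.2, 161.2]
orientation: [-3.133, 0.236, -0.0]
force: [-2.5, 0.1, 5.0]
gripper_width: 0.2
25.85 pos [586.7 240.3 161.2] F [-2.77  0.04  5.03] sd [0.39 0.66 0.23] axial 5.72 depth 84.1
```

Resistance on c rises from 1 to 4.1 to 5.7 N at p≈15, where a and b stayed near 2 N. So c is blocked and I stop there. Now I retreat, open to 44 mm and look.

```bash
python3 -m handwheel '[{"slide":[-0.004,0.0006,0.009],"twist":0},{"slide":[-0.008,0.001,0.018],"twist":0},{"slide":[-0.014,0.002,0.03],"twist":0},{"slide":[-0.02,0.003,0.045],"twist":0},{"slide":[-0.025,0.0035,0.055],"twist":0},{"slide":[-0.025,0.0035,0.055],"twist":0},{"slide":[-0.025,0.0035,0.055],"twist":0},{"slide":[-0.025,0.0035,0.055],"twist":0},{"slide":[-0.025,0.0035,0.055],"twist":0},{"slide":[-0.025,0.0035,0.055],"twist":0}]' 0.044 20
python3 - <<'E'
from h import *
c=snap('wrist','w3');T=snap('top','top3');S=snap('scene','scene3')
a=cv2.resize(c['frame'][60:400,60:500,::-1],None,fx=1.1,fy=1.1)
f=lambda c,x,y:cv2.resize(c['frame'][y:y+56,x:x+95,::-1],(300,187),interpolation=cv2.INTER_CUBIC)
b=np.vstack([f(S,298,205),f(T,182,140)]);a=cv2.resize(c['frame'][75:405,100:540,::-1],(499,374),interpolation=cv2.INTER_CUBIC)
cv2.imwrite('pics/w3b.png',np.hstack([a,b]));print(manip.get_state()['position'],manip.get_state()['gripper_width'])
E
```

```text
time: 26.85
position: [561.7, 243.4, 215.4]
orientation: [3.132, -0.236, -0.001]
force: [0.4, 0.4, -0.2]
gripper_width: 44.0
[561.74265197 243.54191316 215.66476977] 43.99171151791452
```

View pics/w3b.png

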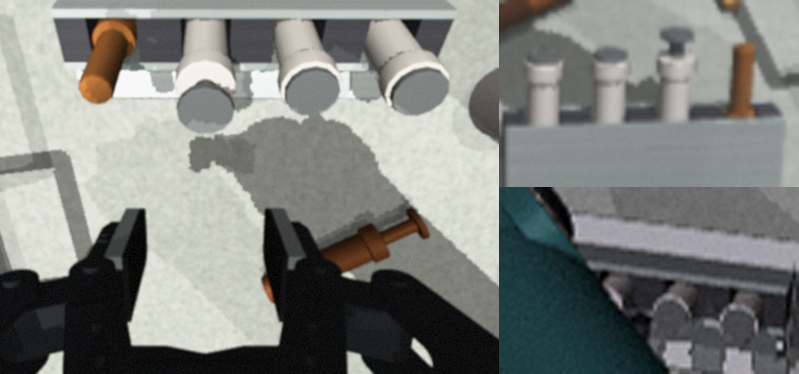

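a and b are home and c stands partly out. The jaw middle (x≈205) lines up with c's pad (x≈206).

```bash
python3 - <<'E'
from h import *
W=load('w3');S=load('scene3')
th=np.radians(-8.5);X=np.array([np.cos(th),np.sin(th)]);Y=np.array([-X[1],X[0]])
tt=np.tan(np.radians(25))
for n,u,z,sc in [('a',(419,90),125.3,(544,54)),('b',(312,92),125.3,(610,54)),('c',(206,105),138.6,(677,33))]:
    uv=100+u[0]*440/499,75+u[1]*330/374
    p=onz(W,*uv,z);q=tri(ray(W,*uv),ray(S,298+(sc[0]-499)*95/300,205+sc[1]*56/187))
    for k in(p,q):
        x,y=X@k[:2],Y@k[:2];ox=x+(k[2]-22)*tt;col=X*(ox-102*np.sin(np.radians(25)))+Y*y
        print(n,k.round(1),'sx',x.round(1),'sy',y.round(1),'ox',ox.round(1),'collar xy',col.round(1))
c=manip.get_state()['position'][:2];print(X@c,Y@c)
E
```

```text
a [588.1 129.8 125.3] sx 562.5 sy 215.3 ox 610.7 collar xy [593.2 129.1]
a [588.7 130.3 125.1] sx 563.0 sy 215.9 ox 611.0 collar xy [593.6 129.6]
b [595.2 183.  125.3] sx 561.6 sy 268.9 ox 609.8 collar xy [600.2 182.2]
b [595.8 183.6 122.1] sx 562.1 sy 269.7 ox 608.8 collar xy [599.3 183.1]
c [598.9 236.3 138.6] sx 557.4 sy 322.3 ox 611.8 collar xy [610.  234.7]
c [599.6 237.7 137.7] sx 557.8 sy 323.7 ox 611.8 collar xy [610.3 236.1]
519.5746071607527 323.8976661014264
```

```bash
python3 -m handwheel '[{"slide":[0.007,-0.001,-0.014],"twist":0},{"slide":[0.014,-0.002,-0.028],"twist":0},{"slide":[0.021,-0.0035,-0.042],"twist":0},{"slide":[0.028,-0.005,-0.056],"twist":0},{"slide":[0.035,-0.006,-0.07],"twist":0},{"slide":[0.041,-0.007,-0.082],"twist":0},{"slide":[0.045,-0.0075,-0.09],"twist":0},{"slide":[0.0475,-0.0075,-0.095],"twist":0},{"slide":[0.0475,-0.0075,-0.095],"twist":0},{"slide":[0.0475,-0.0075,-0.095],"twist":0}]'; python3 -m handwheel '[{"slide":[0,0,0],"twist":0},{"slide":[0,0,0],"twist":0},{"slide":[0,0,0],"twist":0},{"slide":[0,0,0],"twist":0},{"slide":[0,0,0],"twist":0},{"slide":[0,0,0],"twist":0},{"slide":[0,0,0],"twist":0},{"slide":[0,0,0],"twist":0},{"slide":[0,0,0],"twist":0},{"slide":[0,0,0],"twist":0}]' 0.02 35
python3 - <<'E'
from h import *
force(2)
c=snap('wrist','w4');cv2.imwrite('pics/w4b.png',c['frame'][:,:,::-1])
E
```

```text
time: 28.0
position: [609.3, 236.5, 121.4]
orientation: [-3.132, 0.235, -0.001]
force: [-0.4, 0.6, 0.7]
gripper_width: 44.2
time: 29.0
position: [609.4, 236.5, 121.9]
orientation: [-3.132, 0.236, -0.001]
force: [-1.6, 0.5, 6.3]
gripper_width: 30.4
29.1 pos [609.4 236.5 121.9] F [-1.2  -0.26  5.95] sd [0.22 0.42 0.28] axial 5.88 depth 129.5
```

View pics/w4b.png

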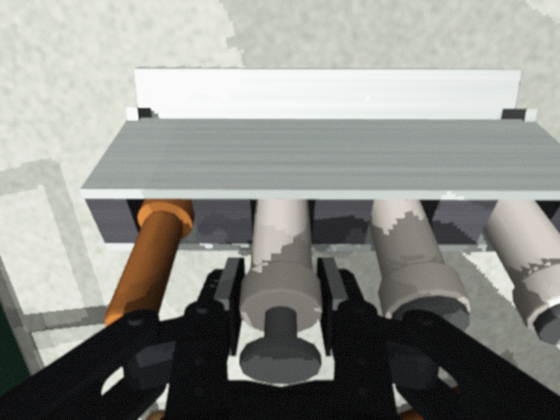

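c is held in the jaws at a width of 30.4 mm. Now I lift it along its own axis.

```bash
python3 -m handwheel '[{"slide":[-0.0021,0.0003,0.0045],"twist":0},{"slide":[-0.0063,0.0009,0.0136],"twist":0},{"slide":[-0.0105,0.0016,0.0227],"twist":0},{"slide":[-0.0146,0.0022,0.0317],"twist":0},{"slide":[-0.0188,0.0028,0.0408],"twist":0},{"slide":[-0.023,0.0034,0.0498],"twist":0},{"slide":[-0.0272,0.0041,0.0589],"twist":0},{"slide":[-0.0314,0.0047,0.068],"twist":0},{"slide":[-0.034,0.005,0.0735],"twist":0},{"slide":[-0.034,0.005,0.0735],"twist":0}]' - 40
python3 - <<'E'
from h import *
force(2);print(manip.get_state()['gripper_width'])
S=snap('scene','s5');c=snap('wrist','w5')
cv2.imwrite('pics/w5b.png',np.hstack([cv2.resize(S['frame'][170:290,270:410,::-1],(490,420),interpolation=cv2.INTER_CUBIC),c['frame'][100:,130:430,::-1][:, :, :].copy() if 0 else cv2.resize(c['frame'][100:400,130:430,::-1],(300,420))]))
E
```

```text
time: 30.15
position: [575.3, 241.5, 195.7]
orientation: [-3.132, 0.235, -0.002]
force: [-0.7, -0.2, -0.5]
gripper_width: 30.6
30.25 pos [575.3 240.9 194.4] F [-0.13 -0.51 -2.62] sd [0.28 0.33 0.14] axial -2.36 depth 49.2
30.295124990114473
```

View pics/w5b.png

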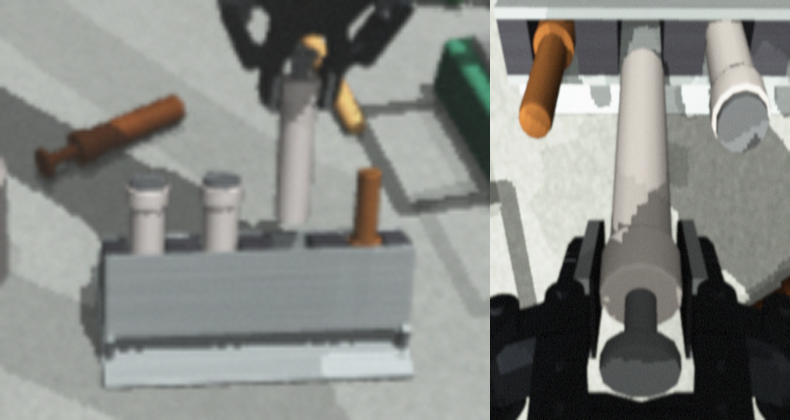

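c is clear of its socket and still at its original lean, and a and b stand with plungers home. Now I carry it over the bottle to the bin.

```bash
python3 -m handwheel '[{"slide":[0,0,0.025],"twist":0},{"slide":[0,-0.005,0.06],"twist":0},{"slide":[0.002,-0.02,0.09],"twist":-2},{"slide":[0.004,-0.045,0.107],"twist":-4},{"slide":[0.006,-0.075,0.11],"twist":-6},{"slide":[0.008,-0.11,0.11],"twist":-8},{"slide":[0.01,-0.145,0.11],"twist":-10},{"slide":[0.012,-0.18,0.11],"twist":-12},{"slide":[0.014,-0.215,0.11],"twist":-13},{"slide":[0.016,-0.25,0.11],"twist":-14}]'; python3 -m handwheel '[{"slide":[0.003,-0.035,0],"twist":-1},{"slide":[0.006,-0.07,0],"twist":-2},{"slide":[0.009,-0.105,0],"twist":-4},{"slide":[0.012,-0.135,0],"twist":-5},{"slide":[0.014,-0.153,0],"twist":-6},{"slide":[0.0155,-0.16,0],"twist":-6},{"slide":[0.0155,-0.16,0],"twist":-6},{"slide":[0.0155,-0.16,0],"twist":-6},{"slide":[0.0155,-0.16,0],"twist":-6},{"slide":[0.0155,-0.16,0],"twist":-6}]'
python3 - <<'E'
from h import *
force(2);s=manip.get_state();print(s['gripper_width'],s['orientation'],s['joint_pos'].round(2))
S=snap('scene','s6');c=snap('wrist','w6')
cv2.imwrite('pics/w6b.png',np.hstack([cv2.resize(S['frame'][200:320,140:280,::-1],(420,360),interpolation=cv2.INTER_CUBIC),cv2.resize(c['frame'][:,100:500,::-1],(343,360))]))
print(proj(c,np.array([640,-184.2,4])),proj(c,np.array([640,-184.2,70])))
E
```

```text
time: 31.35
position: [591.1, -10.5, 304.0]
orientation: [3.08, -0.617, -0.001]
force: [1.1, 0.4, -1.6]
gripper_width: 30.3
time: 32.35
position: [606.9, -167.4, 304.7]
orientation: [-3.045, 0.773, -0.0]
force: [0.1, 0.0, -1.3]
gripper_width: 30.2
32.45 pos [ 606.8 -168.   304.6] F [-0.33 -0.01 -2.04] sd [0.52 0.28 0.43] axial -1.71 depth -12.0
30.604677701627075 [-3.04456848e+00  7.74255896e-01 -1.04750551e-04] [ 0.41  0.41 -0.26  1.59  0.11  1.16 -1.94]
[278.22482915 134.8326677 ] [277.74636232 140.7252781 ]
```

View pics/w6b.png

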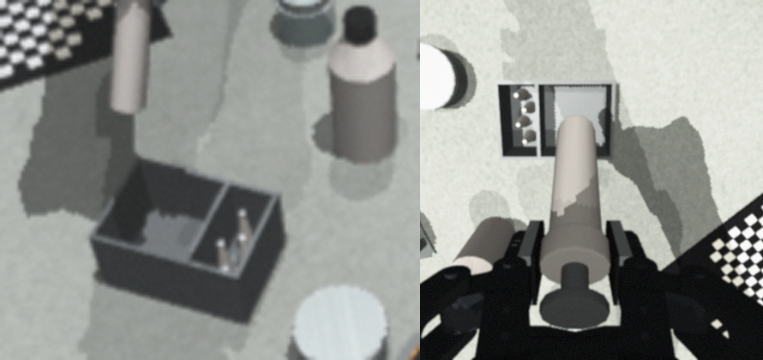

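The bin's free compartment in the wrist view is centred at (576,120), within 3 px of the prediction. The foot is above it. Lowering now.

```bash
python3 -m handwheel '[{"slide":[0.001,-0.001,-0.02],"twist":0},{"slide":[0.002,-0.002,-0.045],"twist":0},{"slide":[0.002,-0.002,-0.07],"twist":0},{"slide":[0.002,-0.002,-0.095],"twist":0},{"slide":[0.002,-0.002,-0.12],"twist":0},{"slide":[0.002,-0.002,-0.145],"twist":0},{"slide":[0.002,-0.002,-0.165],"twist":0},{"slide":[0.002,-0.002,-0.178],"twist":0},{"slide":[0.002,-0.002,-0.187],"twist":0},{"slide":[0.002,-0.002,-0.187],"twist":0}]'; python3 -c "
from h import *
force(3)"; python3 -m handwheel '[{"slide":[0,0,-0.001],"twist":0},{"slide":[0,0,-0.002],"twist":0},{"slide":[0,0,-0.003],"twist":0},{"slide":[0,0,-0.004],"twist":0},{"slide":[0,0,-0.004],"twist":0},{"slide":[0,0,-0.004],"twist":0},{"slide":[0,0,-0.004],"twist":0},{"slide":[0,0,-0.004],"twist":0},{"slide":[0,0,-0.004],"twist":0},{"slide":[0,0,-0.004],"twist":0}]';  python3 -c "
from h import *
force(3)"
```

```text
time: 33.55
position: [608.3, -170.8, 116.6]
orientation: [-3.044, 0.776, 0.003]
force: [0.2, 0.4, -1.4]
gripper_width: 30.7
33.7 pos [ 609.5 -171.   118.6] F [ 0.57  0.21 -1.  ] sd [0.3  0.43 0.28] axial -1.13 depth 158.0
time: 34.7
position: [608.8, -170.9, 113.5]
orientation: [3.044, -0.776, 0.0]
force: [0.9, 1.2, -1.9]
gripper_width: 30.1
34.85 pos [ 608.7 -170.9  113.5] F [ 0.07 -0.55 -1.94] sd [0.22 0.36 0.13] axial -1.82 depth 162.3
```

```bash
python3 -m handwheel '[{"slide":[0,0,-0.0005],"twist":0},{"slide":[0,0,-0.001],"twist":0},{"slide":[0,0,-0.0015],"twist":0},{"slide":[0,0,-0.002],"twist":0},{"slide":[0,0,-0.0025],"twist":0},{"slide":[0,0,-0.003],"twist":0},{"slide":[0,0,-0.003],"twist":0},{"slide":[0,0,-0.003],"twist":0},{"slide":[0,0,-0.003],"twist":0},{"slide":[0,0,-0.003],"twist":0}]';  python3 -c "
from h import *
force(3)"
```

```text
time: 35.85
position: [608.8, -170.9, 110.5]
orientation: [3.044, -0.776, -0.0]
force: [0.1, -0.1, -1.4]
gripper_width: 30.8
36.0 pos [ 608.8 -170.9  110.5] F [ 0.05 -0.35 -0.71] sd [0.4  0.24 0.52] axial -0.69 depth 165.0
```

```bash
python3 -m handwheel '[{"slide":[0,0,-0.0005],"twist":0},{"slide":[0,0,-0.001],"twist":0},{"slide":[0,0,-0.0015],"twist":0},{"slide":[0,0,-0.002],"twist":0},{"slide":[0,0,-0.002],"twist":0},{"slide":[0,0,-0.002],"twist":0},{"slide":[0,0,-0.002],"twist":0},{"slide":[0,0,-0.002],"twist":0},{"slide":[0,0,-0.002],"twist":0},{"slide":[0,0,-0.002],"twist":0}]';  python3 -c "
from h import *
force(3)"
```

```text
time: 37.0
position: [608.9, -170.9, 108.8]
orientation: [3.044, -0.776, 0.0]
force: [-2.0, -0.4, 5.5]
gripper_width: 30.2
37.15 pos [ 608.8 -170.9  108.8] F [-2.68  0.89  5.27] sd [0.56 0.42 0.46] axial 5.95 depth 166.6
```

Foot is on the floor (5 N). I'll ease the barrel toward the rim so it will lean there, then open.

```bash
python3 -m handwheel '[{"slide":[-0.0004,0.0002,0.0003],"twist":0},{"slide":[-0.0009,0.0005,0.0003],"twist":0},{"slide":[-0.0013,0.0007,0.0003],"twist":0},{"slide":[-0.0018,0.001,0.0003],"twist":0},{"slide":[-0.0022,0.0012,0.0003],"twist":0},{"slide":[-0.0026,0.0014,0.0003],"twist":0},{"slide":[-0.0031,0.0017,0.0003],"twist":0},{"slide":[-0.0035,0.0019,0.0003],"twist":0},{"slide":[-0.0035,0.0019,0.0003],"twist":0},{"slide":[-0.0035,0.0019,0.0003],"twist":0}]';  python3 -c "
from h import *
force(3)
c=snap('wrist','w7');S=snap('scene','s7')
cv2.imwrite('pics/w7b.png',np.hstack([cv2.resize(S['frame'][210:320,150:270,::-1],(393,360),interpolation=cv2.INTER_CUBIC),cv2.resize(c['frame'][:,80:500,::-1],(360,360))]))"
```

```text
time: 38.15
position: [605.2, -169.0, 108.7]
orientation: [3.044, -0.776, -0.0]
force: [0.4, -0.8, -0.1]
gripper_width: 31.0
38.3 pos [ 605.2 -169.   108.8] F [ 0.14 -0.61  0.03] sd [0.49 0.13 0.18] axial -0.07 depth 165.0
```

View pics/w7b.png

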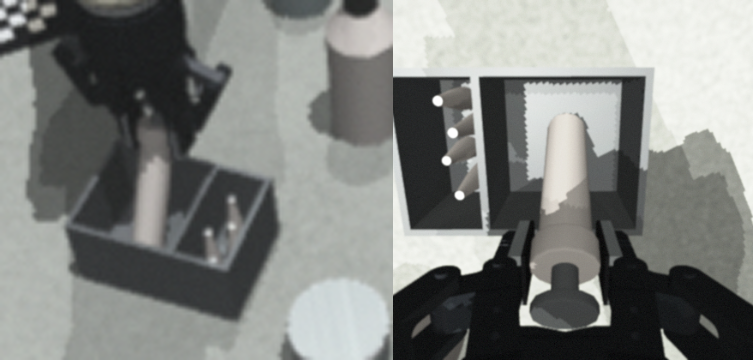

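Foot is on the bin floor and the barrel rests at the robot-side rim, with the weight carried. Opening.

```bash
python3 -m handwheel '[{"slide":[0,0,0],"twist":0},{"slide":[0,0,0],"twist":0},{"slide":[0,0,0],"twist":0},{"slide":[0,0,0],"twist":0},{"slide":[0,0,0],"twist":0},{"slide":[0,0,0],"twist":0},{"slide":[0,0,0],"twist":0},{"slide":[0,0,0],"twist":0},{"slide":[0,0,0],"twist":0},{"slide":[0,0,0],"twist":0}]' 0.048 20; python3 -m handwheel '[{"slide":[-0.003,0.0015,0.008],"twist":0},{"slide":[-0.007,0.004,0.02],"twist":0},{"slide":[-0.013,0.007,0.035],"twist":0},{"slide":[-0.02,0.01,0.055],"twist":0},{"slide":[-0.028,0.014,0.08],"twist":0},{"slide":[-0.036,0.018,0.105],"twist":0},{"slide":[-0.05,0.02,0.13],"twist":0},{"slide":[-0.06,0.02,0.15],"twist":0},{"slide":[-0.07,0.02,0.16],"twist":0},{"slide":[-0.07,0.02,0.16],"twist":0}]'
python3 - <<'E'
from h import *
force(2)
c=snap('wrist','w8');S=snap('scene','s8')
cv2.imwrite('pics/w8b.png',np.hstack([cv2.resize(S['frame'][170:330,150:400,::-1],(500,320),interpolation=cv2.INTER_CUBIC),cv2.resize(c['frame'][0:320,120:420,::-1],(300,320))]))
E
```

```text
time: 39.4
position: [605.3, -169.0, 108.8]
orientation: [3.044, -0.776, -0.0]
force: [0.1, 0.1, -0.0]
gripper_width: 48.3
time: 40.4
position: [534.8, -149.2, 271.1]
orientation: [3.043, -0.777, 0.005]
force: [0.5, -0.9, -0.5]
gripper_width: 48.0
40.5 pos [ 535.  -149.   268.8] F [ 0.12  0.39 -0.04] sd [0.43 0.27 0.03] axial -0.07 depth -10.7
```

View pics/w8b.png

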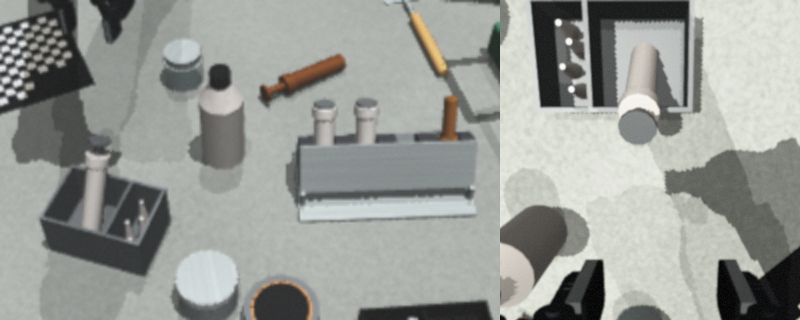

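c stands foot down in the free compartment, leaning on the rim with its plunger still partly out. a and b are home in the stand, and the other things look undisturbed. Handing in.

```bash
python3 -c "
from h import *
manip.hand_in();print(manip.get_state()['time'])"
```

```text
the job is handed in; nothing more can be done
the job is handed in; nothing more can be done
```

I handed the job in at about 40.6 s; no verdict was given.

- **Plungers a and b:** Both are fully home. The resistance stayed near 2–3 N, then rose sharply at the same depth for both, with final presses of about 12 N on a and 14 N on b. The last picture shows both standing in the stand with plungers in.
- **Syringe c, the blocked one:** Its resistance rose from about 1 N to 4.1 N and then 5.7 N. I stopped there, at an estimated 15 mm in, and did not push further.
- **Moving c:** I lifted it out along its own axis and lowered it foot first into the bin's free compartment. I opened the gripper only after the foot was on the floor and the force readings showed the bin carrying some of its weight.
- **Last checks:** The last pictures show c in the bin foot down. It leans about 25° or a little more against the robot-side rim rather than standing upright. Its plunger is still partly out, the bystanders in view look unmoved and the gripper was well clear.
- **Disagreements:**
  - The jaws read 30.4 mm on the 32 mm collar. The grip held throughout.
  - Force readings scatter by about 0.5 N, and the sliding resistance read nearer 2–3 N than the stated 3–4 N.
  - Two estimates of the stand's x position, from the cameras and from where the plungers hit home, differed by 4–6 mm. I used the camera value.

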